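Pack the overhead stirrer's kit tray

ROBOT

A 6-joint arm with a two-finger parallel gripper is mounted at the origin on the work surface. World frame = base frame: x ahead of the robot, y to its left, z up, the work surface at z = 0. Lengths are in mm, angles in rad, forces in N, time in s.
With the tool pointing down it reaches from about 400 to 925 mm from the base axis. Payload 12.5 kg.
Tool frame: the origin (TCP) lies midway between the tips of the shut fingers; the grasp point (between the pads) lies 19 mm behind it; y points along the fingers, x is the direction in which the jaws open and shut, and the axes are right-handed (so a half turn about y gives the same grasp; the last joint's range is limited). The gripper opens to 95 mm and grips with 3 to 60 N. Pads are 20 mm wide; open, the fingers measure 119 mm over their backs; the gripper's body (75 mm by 180 mm) begins 59 mm behind the grasp point.
Start: joints at [-1.316, 0.491, 1.559, -0, 1.092, -0.106], TCP at [220.663, -584.769, 214.661] pointing down, gripper open.
Joint ranges: [-3.1, 3.1], [-0.84, 2.19], [0.05, 2.79], [-1.13, 4.28], [0.06, 2.93], [-2.69, 2.69]. Speed limits (rad/s): [2.22, 2.22, 2.79, 3.14, 3.14, 3.14].

INTERFACE

Orientations are given as [roll, pitch, yaw] about the fixed x, y, z axes, in that order (R = Rz(yaw) Ry(pitch) Rx(roll)).
In Python, from cell import env, vision, job gives the robot as it stands.
- The arm moves only by the shell command python3 -m crank 'ROWS' [OPENING]. ROWS is JSON, a list of rows, each a list of 6 numbers: the shift along the tool's x, y, z in mm, then the turn, a rotation vector about the tool's x, y, z in degrees. In form: [[x, y, z, rx, ry, rz], ...]. A call has 1 to 5 rows; each row is the pose to reach, as a shift and turn from the pose measured when the call began, along the tool's axes at that moment; what a row does not reach only later rows make up. A row lasts 1/10 s, in which the tool goes at most 50 mm and 8.59 degrees, less where a joint would pass 70% of its speed; a pose out of reach is approached as far as the arm can. A call with a gripper value outside its range is refused whole. OPENING is the opening, from 0 (shut) to 1 (fully open), set as the call begins (- or left out, the last holds). The fingers move at their own pace and stop on an object; the grip force is fixed at half the most. Time passes only in rows, so rows that repeat a pose let the fingers close. It gives the time, the measured TCP pose, the force and the opening at its end, in the units of the state.
- env.state(): the state, without advancing time (a new reading comes with each control period).
- vision.read_camera(name): name is "scene" or "top" or "wrist"; returns (picture, depth): 400x640x3 uint8, blue, green, red; 400x640 float32, mm along the optical axis (not along the pixel's ray), 0 where there is no reading.
- vision.calibration(name): a dict with "vertical_fov" (degrees; the focal length in pixels is half the picture's height over the tangent of half this angle, whatever the lens; pixels are square), "cx", "cy" (the principal point, pixels), "dist" ([k1, k2, p1, p2, k3] as OpenCV has them; the pictures are not rectified), "pose" (4x4, takes a point from camera to world coordinates). Camera axes: x right, y down, z forward; pixel columns grow to the right and rows downward; lengths in mm; the calibration is good to about 2 mm. A picture is of the moment at which its call begins: read the wrist's pose just before it. calibration takes no time and is no camera call; for the wrist camera it gives the pose at the moment of the call.
- job.job_done(): hands the job in, once; it reports no verdict.
The state is a dict: "t": time; "joints": joint angles; "qvel": joint speeds; "tau": joint torques, N m; "eef_pos": TCP position; "tcp_rot": TCP orientation; "ft_force": force on the tool from outside, world axes, zero at the start; "moment": the same for the moment, N m; "opening": opening from 0.0 (shut) to 1.0 (fully open).
Only numpy, scipy, OpenCV 4.12 (cv2) and the standard library are available. Lean on these libraries where they do the work, as an engineer would, in place of code of your own. Each camera call takes 0.05 s, during which the arm holds its last target.

TASK

Pack the stirrer's kit into the blue tray: the three-blade propeller in the large round pocket, the two-blade paddle in the long slot, the clamp block with the two thumbscrews in the square pocket and the chuck in the small round pocket, each standing upright on the floor of its pocket as it stands now on the bench. The four-blade propeller and the balance weight with the knob do not belong to the kit: leave them standing where they are.

Things in the scene. Friction and masses are not known exactly. Their poses are not given: they have to be found in the camera images.
- propeller3_mid (a point): Three-blade propeller of bare steel, 60 mm across its blades, standing on the bench: a round upright hub 18 mm across and 56 mm high with a collar 26 mm across round its lowest 12 mm, and three flat pitched blades at 120 degrees, all below 12 mm. Weighs about 130 g. This point lies on the hub's axis, half-way up (28 mm above its underside); z is up along the hub, x points along one blade.
- paddle_mid (a point): Two-blade paddle of bare steel, 64 mm long over its two opposite blades and 26 mm wide: a round upright hub 18 mm across and 56 mm high with a collar 26 mm across round its lowest 12 mm; blades below 15 mm. About 130 g. This point lies on the hub's axis, half-way up (28 mm above its underside); z is up along the hub, x runs along the two blades (the long way).
- bosshead_mid (a point): Clamp block (boss head) of dull aluminium: 36 x 36 mm and 54 mm high, with a thumbscrew on each of two opposite sides (14 mm knurled heads, axis 38 mm above the underside, 60 mm over both heads). About 200 g. This point is the block's centre, 27 mm above its underside; z is up, x runs through the two thumbscrews, and the two faces across y are plain, 36 mm apart.
- chuck_mid (a point): Drill-type chuck of steel: a round body 36 mm across up to 46 mm, then a cone to an 18 mm nose with three jaws at the top, 58 mm high, with a dark band round the body. About 280 g. This point lies on its axis, 29 mm above its underside; z is up.
- propeller4_mid (a point): LOOK-ALIKE, not part of the kit: four-blade propeller of bare steel, 60 mm across: a round upright hub 18 mm across and 56 mm high with a collar 26 mm across round its lowest 12 mm, and four blades at 90 degrees. This point lies on the hub's axis, 28 mm above its underside; z is up, x points along one blade.
- weight_mid (a point): LOOK-ALIKE, not part of the kit: steel balance weight, a cylinder 36 mm across and 36 mm high with a narrow neck and a 20 mm knob on top, 54 mm high in all. This point lies on its axis, 27 mm above its underside; z is up.
- big_round_floor (a point): Large round pocket, 80 mm across: one of four white square inserts (92 mm) that lie two by two in the blue tray, in any order; their tops are flush with the tray's rim, 22 mm above the bench, and each has one pocket 15 mm deep with a dark floor, straight walls and no lid.  This point is the centre of the pocket's floor, 7 mm above the bench; its z axis points up. The insert does not move.
- slot_floor (a point): Long slot, 80 x 44 mm: one of four white square inserts (92 mm) that lie two by two in the blue tray, in any order; their tops are flush with the tray's rim, 22 mm above the bench, and each has one pocket 15 mm deep with a dark floor, straight walls and no lid. The x axis runs along the slot's length. This point is the centre of the pocket's floor, 7 mm above the bench; its z axis points up. The insert does not move.
- square_floor (a point): Square pocket, 55 x 55 mm: one of four white square inserts (92 mm) that lie two by two in the blue tray, in any order; their tops are flush with the tray's rim, 22 mm above the bench, and each has one pocket 15 mm deep with a dark floor, straight walls and no lid. Its x and y axes run parallel to the pocket's sides. This point is the centre of the pocket's floor, 7 mm above the bench; its z axis points up. The insert does not move.
- small_round_floor (a point): Small round pocket, 54 mm across: one of four white square inserts (92 mm) that lie two by two in the blue tray, in any order; their tops are flush with the tray's rim, 22 mm above the bench, and each has one pocket 15 mm deep with a dark floor, straight walls and no lid.  This point is the centre of the pocket's floor, 7 mm above the bench; its z axis points up. The insert does not move.
Mind the look-alikes: they are no part of the job. What is shaped like the part that bears paddle_mid but pink is not meant. What is shaped like the part that bears small_round_floor but yellow is not meant.

How it is judged:
By the outcome, as a careful person would: the job done as asked, in the order asked, and still so for the second after the job is handed in, with the robot touching nothing.
It also fails if it takes over 99 s, if anything falls off the work surface, if the arm or the gripper's body presses on something with over 40 N, if the wrist force passes 120 N, or if a joint passes its speed limit or range.

## Working session

There is one attempt and no reset: what is moved stays moved. The work goes in short steps, Python scripts to look and compute and a shell command to move; the robot and the scene stay as the last step left them, time stands still between calls to the robot, and variables do not carry over. Pictures are saved under pics/ and viewed, and the job is handed in when it is done.

```bash
ls; mkdir -p pics
python3 - <<'E'
from cell import env,vision,job
import cv2,json
print(env.state())
for n in("scene","top","wrist"):
    c=vision.calibration(n);print(n,c)
    im,d=vision.read_camera(n);cv2.imwrite(f"pics/{n}0.png",im)
    import numpy as np;np.save(f"pics/{n}0d.npy",d)
E
```

```text
pics
{'t': 0.0, 'joints': array([-1.31557857e+00,  4.91566353e-01,  1.55947163e+00, -8.18152429e-06,
        1.09169810e+00, -1.05582315e-01]), 'qvel': array([ 8.41402539e-04,  1.98304018e-04,  1.96844851e-03,  3.45591370e-04,
        2.95101600e-05, -5.89315723e-04]), 'tau': array([ 2.11036306e-03, -6.12627554e+01, -2.58183521e+01,  6.94017811e-02,
        4.81487147e-02, -8.67012932e-05]), 'eef_pos': array([ 220.60441386, -584.50017059,  214.04989306]), 'tcp_rot': array([-1.57068304e+00,  1.13782176e-03, -1.20999241e+00]), 'ft_force': array([0.18887945, 0.39019175, 0.63033232]), 'moment': array([-0.02500152,  0.0690617 ,  0.0280204 ]), 'opening': 0.9983982757760853}
scene {'vertical_fov': 50.57586880595474, 'cx': 317.3069047529354, 'cy': 198.45581754430341, 'dist': array([-0.0090916,  0.       ,  0.       ,  0.       ,  0.       ]), 'pose': array([[-3.57597169e-01,  7.43512852e-01, -5.65077785e-01,
         1.14130522e+03],
       [ 9.33866869e-01,  2.87367466e-01, -2.12867587e-01,
         2.64716752e+02],
       [ 4.11518457e-03, -6.03828268e-01, -7.97103812e-01,
         8.37149
[... 442 characters left out ...]
+01],
       [ 1.90855599e-02, -1.86039205e-01, -9.82356939e-01,
         1.23603067e+03],
       [ 0.00000000e+00,  0.00000000e+00,  0.00000000e+00,
         1.00000000e+00]])}
wrist {'vertical_fov': 67.36963684610878, 'cx': 321.261599598419, 'cy': 201.1226019956475, 'dist': array([-0.01127909,  0.        ,  0.        ,  0.        ,  0.        ]), 'pose': array([[ 3.53737208e-01, -9.06493931e-01, -2.30518419e-01,
         2.86267487e+02],
       [-9.35343650e-01, -3.43220382e-01, -8.56272464e-02,
        -5.60785957e+02],
       [-1.49804091e-03,  2.45903483e-01, -9.69293162e-01,
         3.85854845e+02],
       [ 0.00000000e+00,  0.00000000e+00,  0.00000000e+00,
         1.00000000e+00]])}
```

View pics/scene0.png

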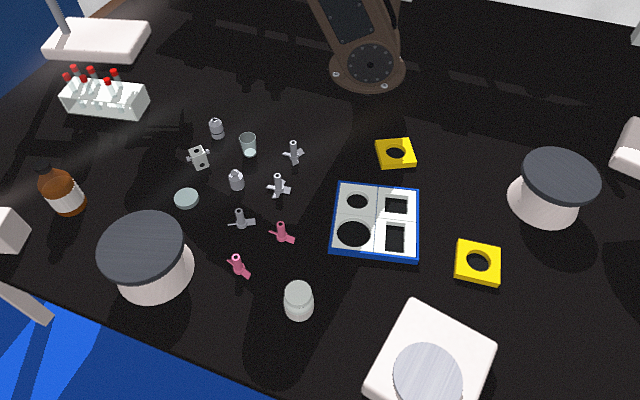

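View pics/top0.png

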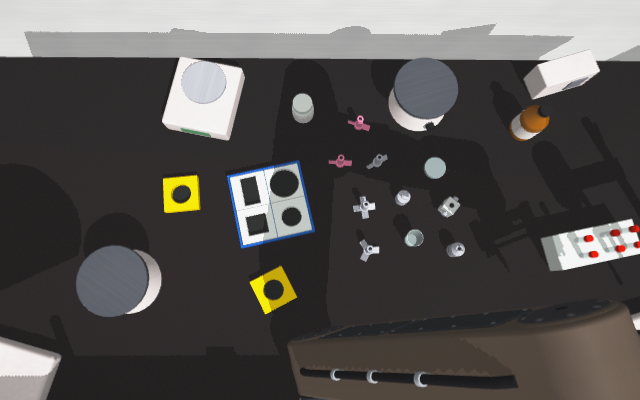

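View pics/wrist0.png

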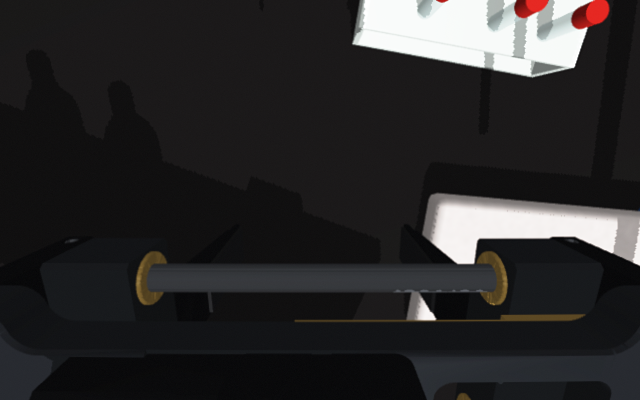

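Run:
```python
import cv2,numpy as np
t=cv2.imread("pics/top0.png");s=cv2.imread("pics/scene0.png")
a=cv2.resize(t[140:270,330:480],None,fx=4,fy=4,interpolation=cv2.INTER_CUBIC)
cv2.imwrite("pics/ct.png",a)
cv2.imwrite("pics/cs.png",cv2.resize(s[105:250,170:330],None,fx=4,fy=4,interpolation=cv2.INTER_CUBIC))
cv2.imwrite("pics/ctray.png",cv2.resize(t[150:255,220:325],None,fx=5,fy=5,interpolation=cv2.INTER_CUBIC))
```

```text
(no output)
```

View pics/ct.png

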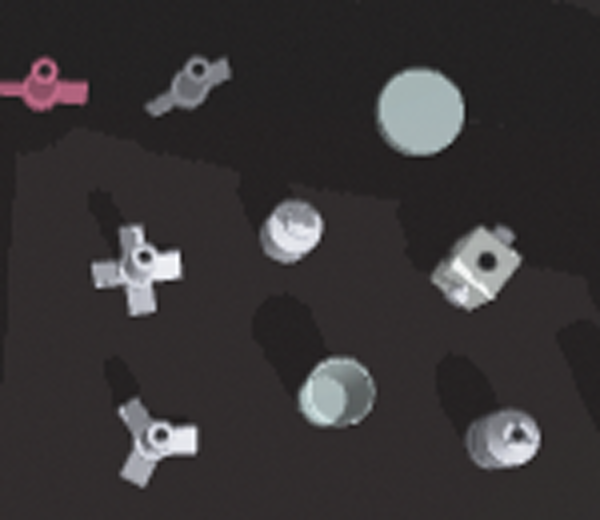

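View pics/cs.png

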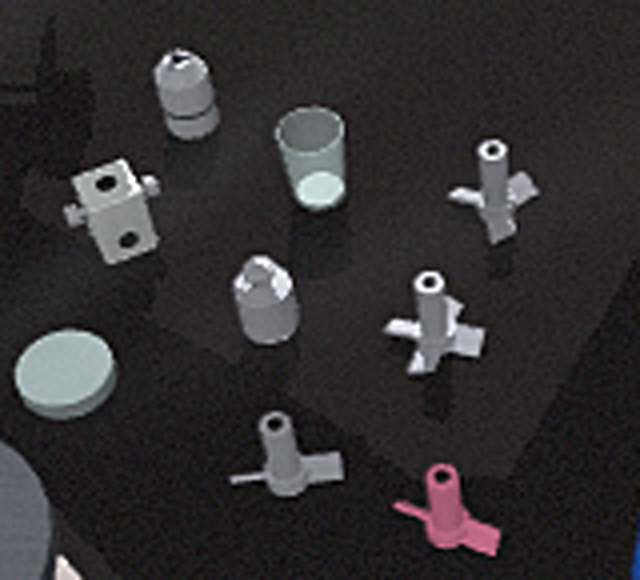

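View pics/ctray.png

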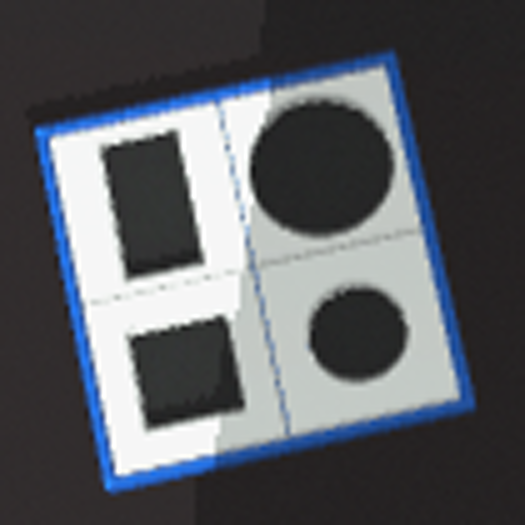

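```bash
cat > h.py <<'E'
import cv2,numpy as np
from cell import env,vision,job
def K(c):
    f=200/np.tan(np.radians(c['vertical_fov'])/2); return np.array([[f,0,c['cx']],[0,f,c['cy']],[0,0,1.]])
def ray(c,p):
    p=np.array(p,float).reshape(-1,1,2)
    u=cv2.undistortPoints(p,K(c),c['dist']).reshape(-1,2)
    d=np.c_[u,np.ones(len(u))]@c['pose'][:3,:3].T
    return c['pose'][:3,3],d
def plane(c,p,z):
    o,d=ray(c,p); return o+d*((z-o[2])/d[:,2])[:,None]
def tri(c1,p1,c2,p2):
    o1,d1=ray(c1,p1);o2,d2=ray(c2,p2);out=[]
    for a,b in zip(d1,d2):
        s=np.linalg.lstsq(np.c_[a,-b],o2-o1,rcond=None)[0]
        x,y=o1+a*s[0],o2+b*s[1]; out.append(np.r_[(x+y)/2,np.linalg.norm(x-y)])
    return np.array(out)
def proj(c,P):
    T=np.linalg.inv(c['pose']);r=cv2.Rodrigues(T[:3,:3])[0]
    return cv2.projectPoints(np.array(P,float).reshape(-1,1,3),r,T[:3,3],K(c),c['dist'])[0].reshape(-1,2)
E
python3 - <<'E'
from h import *
np.set_printoptions(precision=1,suppress=True)
ct,cs=vision.calibration("top"),vision.calibration("scene")
t=lambda a:np.array(a)/4+[330,140]-.375
s=lambda a:np.array(a)/4+[170,105]-.375
names=["prop3","paddle","boss","chuck","prop4","weight","glassrimcentre","pink"]
T=t([(161,435),(198,69),(487,261),(517,434),(144,257),(297,217),(345,390),(44,71)])
S=s([(492,150),(275,423),(106,182),(180,60),(430,282),(262,268),(310,131),(444,474)])
for n,r in zip(names,tri(ct,T,cs,S)): print(n,r)
# tray
for n,c in(("top",ct),("scene",cs)):
    im=cv2.imread(f"pics/{n}0.png");h=cv2.cvtColor(im,cv2.COLOR_BGR2HSV)
    m=cv2.inRange(h,(100,120,60),(125,255,255))
    k,_=cv2.findContours(m,0,1)
    k=[x for x in k if n=="top" or abs(x[:,0,0].mean()-375)<60]
    k=max(k,key=cv2.contourArea);
    q=cv2.approxPolyDP(cv2.convexHull(k),5,True)[:,0]
    print(n,q.tolist(),plane(c,q,22)[:,:2])
    # pockets
    g=cv2.cvtColor(im,cv2.COLOR_BGR2GRAY)
    mask=np.zeros_like(g);cv2.fillPoly(mask,[q],255)
    mask=cv2.erode(mask,np.ones((7,7)))
    d=((g<100)&(mask>0)).astype(np.uint8)*255
    for x in cv2.findContours(d,0,1)[0]:
        if cv2.contourArea(x)>60:
            mo=cv2.moments(x);cc=(mo['m10']/mo['m00'],mo['m01']/mo['m00']);P=plane(c,x[:,0],22)
            r=cv2.minAreaRect(P[:,:2].astype(np.float32));print(' pocket',np.array(cc),cv2.contourArea(x),plane(c,[cc],22)[0],r)
E
```

```text
prop3 [438.7 -68.9  54.    0.3]
paddle [683.1 -98.8  55.1   0.3]
boss [ 553.  -286.6   53.6    0.2]
chuck [ 438.6 -298.2   56.     1.9]
prop4 [555.3 -60.2  54.4   0.3]
weight [ 582.  -161.1   54.2    1.4]
glassrimcentre [ 467.  -187.2   55.3    3.2]
pink [681.    4.7  56.1   0.3]
top [[298, 160], [314, 232], [242, 248], [227, 175]] [[683.  119.5]
 [484.9  75.4]
 [442.6 265. ]
 [640.3 311.6]]
 pocket [257. 224.] 326.0 [506.4 227.2  22. ] ((506.5372314453125, 227.33872985839844), (50.63359069824219, 51.47787094116211), 12.75621223449707)
 pocket [291.1 216.4] 250.0 [526.7 136.6  22. ] ((526.6575317382812, 136.94732666015625), (45.9670295715332, 48.21247482299805), 0.05349013954401016)
 pocket [250.  190.5] 359.5 [597.3 248.1  22. ] ((597.8370361328125, 248.26431274414062), (73.45283508300781, 40.50033950805664), 12.719472885131836)
 pocket [283.8 183.1] 567.5 [618.1 157.5  22. ] ((618.562744140625, 156.8936767578125), (72.25517272949219, 75.89641571044922), 0.1443444788455963)
scene [[338, 180], [418, 189], [417, 264], [327, 253]] [[490.8  74.6]
 [446.8 267.8]
 [651.9 312.1]
 [696.4 120.8]]
 pocket [366.9 253.4] 148.0 [665.8 203.2  22. ] ((662.5169067382812, 213.9971923828125), (9.388449668884277, 183.04678344726562), 13.075264930725098)
 pocket [394.3 238.5] 426.0 [606.7 249.6  22. ] ((605.857666015625, 248.92442321777344), (69.04579162597656, 40.073394775390625), 13.993368148803711)
 pocket [353.2 233.5] 632.5 [627.5 158.9  22. ] ((626.9873657226562, 158.65985107421875), (71.52543640136719, 69.67259979248047), 60.50389099121094)
 pocket [395.5 205.2] 279.0 [515.  228.6  22. ] ((514.627197265625, 228.1744842529297), (42.48062515258789, 50.81184768676758), 13.256782531738281)
 pocket [356.8 200.8] 202.0 [535.8 138.2  22. ] ((534.583984375, 138.1772003173828), (39.137977600097656, 48.289310455322266), 21.121675491333008)
```

```bash
cat >> h.py <<'E'
def go(x,y,z,yawdeg):
    s=env.state();p=s['eef_pos'];from scipy.spatial.transform import Rotation as Ro
    R=Ro.from_euler('xyz',s['tcp_rot']);
    c=[Ro.from_euler('xyz',[-90,0,yawdeg+k],degrees=True) for k in(0,180)]
    r=[(R.inv()*q).as_rotvec(degrees=True) for q in c]
    r=min(r,key=lambda v:np.linalg.norm(v))
    print('t %.2f'%s['t'],'pos',np.round(p,1),'yaw %.1f'%np.degrees(s['tcp_rot'][2]),'shift',np.round(R.inv().apply(np.array([x,y,z])-p),1),'turn',np.round(r,1),'F',np.round(s['ft_force'],1),'op %.3f'%s['opening'])
E
python3 - <<'E'
from h import *
np.set_printoptions(precision=1,suppress=True)
ct,cs=vision.calibration("top"),vision.calibration("scene")
t=lambda a:np.array(a)/4+[330,140]-.375
s=lambda a:np.array(a)/4+[170,105]-.375
def an(P):d=P[1]-P[0];return np.degrees(np.arctan2(d[1],d[0]))
P=plane(ct,t([(150,108),(228,66)]),8);print('paddle top',P,an(P))
P=plane(cs,s([(236,479),(342,466)]),8);print('paddle scene',P,an(P))
P=plane(ct,t([(460,295),(506,235)]),38);print('boss knobs top',P,an(P))
P=plane(cs,s([(73,214),(150,185)]),38);print('boss scene',P,an(P))
P=plane(ct,t([(487,226),(521,259)]),54);print('boss top-edge',an(P))
P=plane(cs,s([(68,178),(121,158)]),54);print('boss scene edge',an(P))
print("tray cross tri", end='')
im=cv2.imread("pics/scene0.png");cv2.imwrite("pics/cstray.png",cv2.resize(im[170:275,320:430],None,fx=5,fy=5,interpolation=cv2.INTER_CUBIC))
go(438,-69,130,np.degrees(-1.21))
E
```

```text
paddle top [[ 668.5  -71.5    8. ]
 [ 698.9 -126.5    8. ]] -61.1342684116541
paddle scene [[ 699.8 -123.5    8. ]
 [ 669.1  -69.6    8. ]] 119.64407048833905
boss knobs top [[ 532.8 -272.    38. ]
 [ 573.4 -305.1   38. ]] -39.12037637873271
boss scene [[ 573.3 -302.8   38. ]
 [ 533.3 -269.8   38. ]] 140.43548152623538
boss top-edge -136.0557158128791
boss scene edge 140.9886359985068
tray cross trit 0.15 pos [ 220.6 -584.6  214.2] yaw -69.3 shift [-405.6   84.5  385.4] turn [-0. -0. -0.] F [-0.5 -0.1 -0.9] op 0.999
```

View pics/cstray.png

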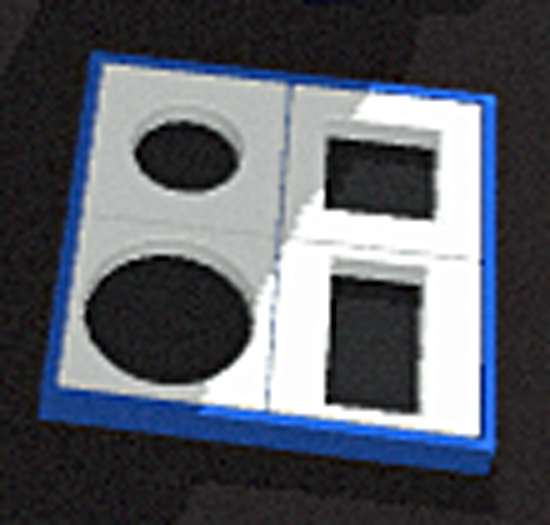

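```bash
python3 -m crank '[[-405,30,385,0,0,0],[-405,30,385,0,0,0],[-405,30,385,0,0,0],[-405,30,385,0,0,0],[-405,30,385,0,0,0]]' 0.5
python3 - <<'E'
from h import *
np.set_printoptions(precision=1,suppress=True)
ct,cs=vision.calibration("top"),vision.calibration("scene")
a=np.array([(252,264),(462,400),(388,67),(52,140),(115,476)])/5+[220,150]-.4
b=np.array([(279,236),(100,67),(60,385),(481,437),(483,101)])/5+[320,170]-.4
r=tri(ct,a,cs,b);print(r,r[1:].mean(0))
go(438.5,-69,130,np.degrees(-1.21))
E
```

```text
t: 0.65
eef_pos: [317.9, -352.9, 201.1]
tcp_rot: [-1.571, 0.001, -1.21]
ft_force: [1.4, 0.5, -0.2]
opening: 0.636
[[564.9 193.4  22.3   0.5]
 [492.4  80.3  14.5   1. ]
 [675.4 122.9  17.9   2.3]
 [633.9 305.   18.3   2. ]
 [451.  264.   22.    0.5]] [563.1 193.   18.2   1.5]
t 0.65 pos [ 317.9 -352.9  201.1] yaw -69.4 shift [-223.1   71.3  212.9] turn [-0. -0. -0.] F [ 1.4  0.5 -0.2] op 0.636
```

```bash
python3 -m crank '[[-223,50,213,0,0,0],[-223,70,213,0,0,0],[-223,70,213,0,0,0],[-223,70,213,0,0,0],[-223,70,213,0,0,0]]'; python3 -m crank '[[0,0,0,0,0,0]]';python3 - <<'E'
from h import *
go(438.5,-69,22,np.degrees(-1.21))
c=vision.calibration("wrist");im,d=vision.read_camera("wrist");cv2.imwrite("pics/w1.png",im)
print(proj(c,[(438.7,-68.9,56)]))
E
```

```text
t: 1.15
eef_pos: [413.2, -128.3, 146.7]
tcp_rot: [-1.57, 0.001, -1.211]
ft_force: [1.2, -1.4, 1.0]
opening: 0.502
t: 1.25
eef_pos: [413.7, -123.8, 145.7]
tcp_rot: [-1.572, 0.002, -1.205]
ft_force: [-1.2, -0.2, 0.8]
opening: 0.501
t 1.25 pos [ 413.7 -123.8  145.7] yaw -69.1 shift [-42.1 123.7  42.9] turn [ 0.   0.3 -0.1] F [-1.2 -0.2  0.8] op 0.501
[[271.88726109 156.85373304]]
```

View pics/w1.png

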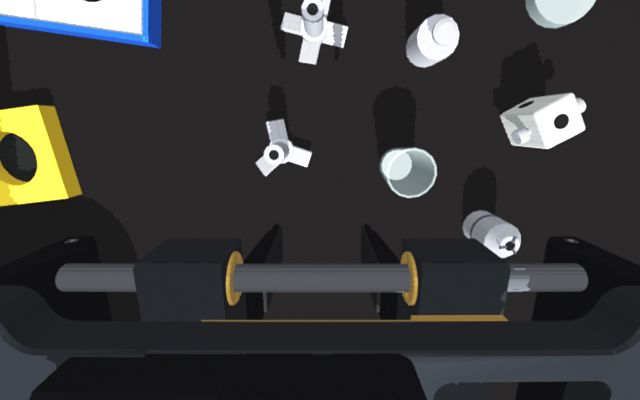

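The wrist picture shows the three-blade propeller with its hub top at (273,155), within 2 px of my prediction (272,157). The four-blade one is at (312,8), the weight at (437,35), the glass at (410,170) and the chuck, with its jaws, at (509,245).

```bash
python3 -m crank '[[-42,40,43,0,0,0],[-42,60,43,0,0,0],[-42,60,43,0,0,0],[-42,90,43,0,0,0],[-42,110,43,0,0,0]]';python3 - <<'E'
from h import *
go(438.5,-69,22,-69.2)
E
```

```text
t: 1.8
eef_pos: [438.7, -72.4, 36.2]
tcp_rot: [-1.571, 0.001, -1.207]
ft_force: [0.1, -0.5, 0.4]
opening: 0.501
t 1.80 pos [438.7 -72.4  36.2] yaw -69.1 shift [-3.2 14.2  1. ] turn [-0.   0.1 -0.1] F [ 0.1 -0.5  0.4] op 0.501
```

```bash
python3 -m crank '[[-3,14,1,0,0,0],[-3,14,1,0,0,0]]';python3 -m crank '[[0,0,0,0,0,0],[0,0,0,0,0,0],[0,0,0,0,0,0],[0,0,0,0,0,0],[0,0,0,0,0,0]]' 0;python3 - <<'E'
from h import *
go(621.5,158,130,-69.2)
E
```

```text
t: 2.0
eef_pos: [438.1, -70.5, 21.9]
tcp_rot: [-1.572, 0.002, -1.208]
ft_force: [0.1, 0.5, 0.2]
opening: 0.498
t: 2.5
eef_pos: [438.3, -70.6, 22.3]
tcp_rot: [-1.571, 0.001, -1.208]
ft_force: [-0.4, -1.9, 7.0]
opening: 0.186
t 2.50 pos [438.3 -70.6  22.3] yaw -69.2 shift [-148.9 -107.6  252.4] turn [ 0.  -0.  -0.1] F [-0.4 -1.9  7. ] op 0.186
```

```bash
python3 -m crank '[[0,-20,0,0,0,0],[0,-60,0,0,0,0],[0,-100,0,0,0,0],[-20,-108,40,0,0,0],[-50,-108,80,0,0,0]]';python3 - <<'E'
from h import *
go(621.5,158,120,-69.2)
E
```

```text
t: 3.0
eef_pos: [497.2, 4.2, 132.7]
tcp_rot: [-1.567, -0.001, -1.211]
ft_force: [1.0, -1.2, -1.7]
opening: 0.185
t 3.00 pos [497.2   4.2 132.7] yaw -69.4 shift [-100.1   13.2  170.4] turn [-0.2 -0.2  0. ] F [ 1.  -1.2 -1.7] op 0.185
```

```bash
python3 -m crank '[[-100,13,170,0,0,0],[-100,13,170,0,0,0],[-100,13,170,0,0,0],[-100,13,170,0,0,0],[-100,13,170,0,0,0]]';python3 - <<'E'
from h import *
go(621.5,158,29.3,-69.2)
c=vision.calibration("wrist");im,d=vision.read_camera("wrist");cv2.imwrite("pics/w2.png",im)
print(proj(c,[(621.5,158,22),(600.3,249.4,22),(508.5,228.3,22),(529,137,22)]))
E
```

```text
t: 3.5
eef_pos: [623.2, 161.9, 119.3]
tcp_rot: [-1.566, -0.001, -1.207]
ft_force: [-0.5, -1.2, -1.4]
opening: 0.184
t 3.50 pos [623.2 161.9 119.3] yaw -69.2 shift [ 3.  90.  -3.4] turn [-0.3  0.   0. ] F [-0.5 -1.2 -1.4] op 0.184
[[323.66591058 206.39379554]
 [222.65194255 192.99984994]
 [217.1549303  284.50421783]
 [310.23209019 296.5940912 ]]
```

View pics/w2.png

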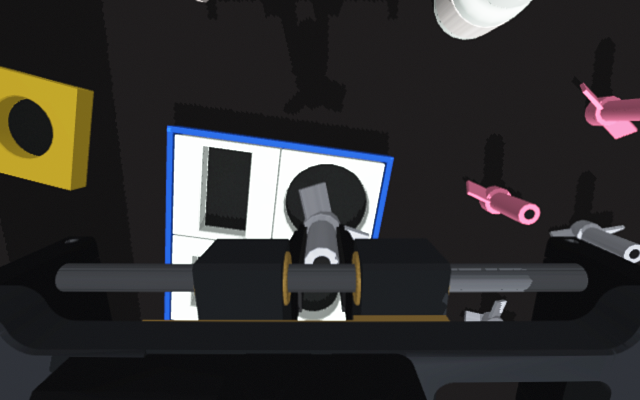

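The wrist picture shows the large round pocket centred near (326,206), as predicted. The slot is near (227,189), and the propeller hangs upright in the jaws. Lowering.

```bash
python3 -m crank '[[2,35,-3,0,0,0],[2,60,-3,0,0,0],[2,75,-3,0,0,0],[2,80,-3,0,0,0],[2,80,-3,0,0,0]]';python3 - <<'E'
from h import *
go(621.5,158,29.3,-69.2)
E
```

```text
t: 4.05
eef_pos: [619.5, 156.6, 39.2]
tcp_rot: [-1.569, -0.0, -1.208]
ft_force: [0.6, -0.1, -0.2]
opening: 0.183
t 4.05 pos [619.5 156.6  39.2] yaw -69.2 shift [-0.6  9.9  2.3] turn [-0.1 -0.   0. ] F [ 0.6 -0.1 -0.2] op 0.183
```

```bash
python3 -m crank '[[-1,5,2,0,0,0],[-1,8,2,0,0,0],[-1,9,2,0,0,0],[-1,10,2,0,0,0]]';python3 - <<'E'
from h import *
go(621.5,158,29.3,-69.2)
E
```

```text
t: 4.45
eef_pos: [621.2, 158.3, 29.5]
tcp_rot: [-1.568, -0.001, -1.208]
ft_force: [0.4, -0.0, -1.3]
opening: 0.184
t 4.45 pos [621.2 158.3  29.5] yaw -69.2 shift [0.4 0.2 0.2] turn [-0.1 -0.   0. ] F [ 0.4 -0.  -1.3] op 0.184
```

```bash
python3 -m crank '[[0,1,0,0,0,0],[0,1,0,0,0,0]]'; python3 -m crank '[[0,0,0,0,0,0],[0,0,0,0,0,0],[0,0,0,0,0,0],[0,0,0,0,0,0]]' 0.45;  python3 -m crank '[[0,-20,0,0,0,0],[0,-60,0,0,0,0],[0,-100,0,0,0,0],[0,-100,0,0,0,0]]';python3 - <<'E'
from h import *
go(683,-99,130,29.5)
E
```

```text
t: 4.65
eef_pos: [621.3, 158.3, 29.3]
tcp_rot: [-1.568, -0.001, -1.208]
ft_force: [-1.7, -0.2, 5.9]
opening: 0.185
t: 5.05
eef_pos: [621.3, 158.4, 29.3]
tcp_rot: [-1.568, -0.001, -1.208]
ft_force: [-0.3, 0.2, 0.4]
opening: 0.433
t: 5.45
eef_pos: [623.2, 158.7, 134.5]
tcp_rot: [-1.56, -0.003, -1.208]
ft_force: [-0.4, -0.1, -0.6]
opening: 0.451
t 5.45 pos [623.2 158.7 134.5] yaw -69.2 shift [262.1   4.8 -35.5] turn [-0.6 81.3 -0.3] F [-0.4 -0.1 -0.6] op 0.451
```

```bash
python3 -m crank '[[262,5,-35,0,81,0],[262,5,-35,0,81,0],[262,5,-35,0,81,0],[262,5,-35,0,81,0],[262,5,-35,0,81,0]]' ;python3 - <<'E'
from h import *
go(683,-99,130,29.5)
E
```

```text
t: 5.95
eef_pos: [680.1, -86.6, 129.2]
tcp_rot: [-1.565, 0.005, -1.964]
ft_force: [1.3, -0.1, 0.5]
opening: 0.451
t 5.95 pos [680.1 -86.6 129.2] yaw -112.5 shift [10.3 -0.8  7.4] turn [-0.2 38.  -0.4] F [ 1.3 -0.1  0.5] op 0.451
```

```bash
python3 -m crank '[[10,0,7,0,38,0],[10,0,7,0,38,0],[10,0,7,0,38,0],[10,0,7,0,38,0],[10,0,7,0,38,0]]' ;python3 -m crank '[[0,0,0,0,0,0]]';python3 - <<'E'
from h import *
go(683,-99,22,29.5)
c=vision.calibration("wrist");im,d=vision.read_camera("wrist");cv2.imwrite("pics/w3.png",im)
print(proj(c,[(683,-99,56),(683,-99,0)]))
im,d=vision.read_camera("scene");cv2.imwrite("pics/s3.png",im[100:300,170:450].repeat(2,0).repeat(2,1))
E
```

```text
t: 6.45
eef_pos: [682.6, -98.6, 128.4]
tcp_rot: [-1.57, 0.007, -2.633]
ft_force: [0.1, 0.2, 0.1]
opening: 0.452
t: 6.55
eef_pos: [682.4, -98.6, 127.8]
tcp_rot: [-1.571, 0.006, -2.634]
ft_force: [-0.5, -0.4, 0.0]
opening: 0.45
t 6.55 pos [682.4 -98.6 127.8] yaw -150.9 shift [  0.3 105.8   0.6] turn [-0.  -0.4 -0.4] F [-0.5 -0.4  0. ] op 0.450
[[322.36752337 209.43577134]
 [322.53501427 194.48074965]]
```

View pics/w3.png

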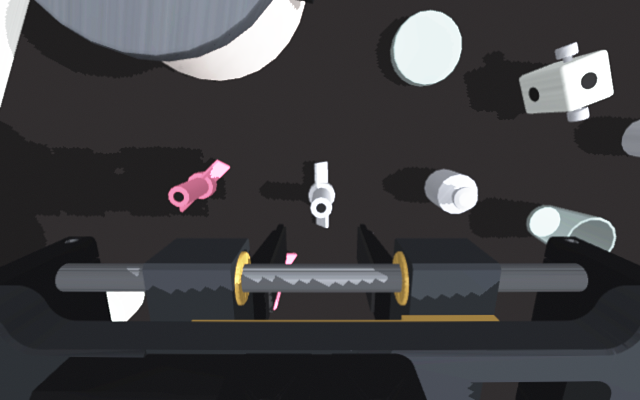

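View pics/s3.png

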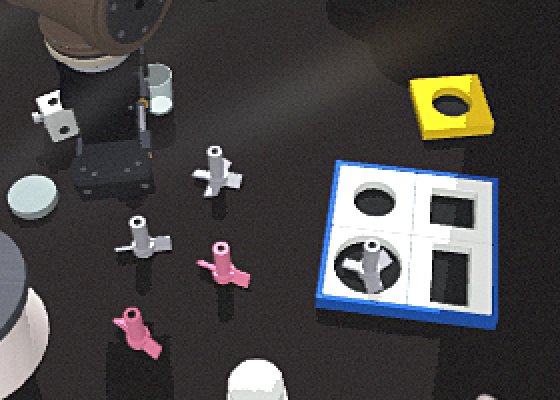

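Run:
```python
from h import *
ct=vision.calibration("top");d=np.load("pics/top0d.npy")
for p in[(425,90),(400,105),(395,95),(425,120),(445,115)]:
    o,r=ray(ct,[p]);print(p,o+r[0]*d[p[1],p[0]])
```

```text
(425, 90) [ 848.62776893 -215.56880378  113.05420217]
(400, 105) [ 809.58902026 -149.73702528  105.5635349 ]
(395, 95) [ 838.60064041 -137.9616343   102.89968442]
(425, 120) [ 789.38899261 -227.85615387   50.32817005]
(445, 115) [ 822.61112598 -297.93089961    3.03736904]
```

Both views agree. In the wrist picture the bare-steel paddle's hub is at (321,208) against a predicted (322,209), with its blades square to the jaws. The pink ones at (180,195) and (285,280) are not the target. The scene view shows the propeller upright in the large round pocket.

```bash
python3 -m crank '[[0,40,1,0,0,0],[0,75,1,0,0,0],[0,98,1,0,0,0],[0,106,1,0,0,0],[0,106,1,0,0,0]]';python3 -m crank '[[0,0,0,0,0,0],[0,0,0,0,0,0],[0,0,0,0,0,0],[0,0,0,0,0,0]]' 0;python3 - <<'E'
from h import *
go(683,-99,22,29.5)
E
```

```text
t: 7.15
eef_pos: [683.1, -99.0, 20.9]
tcp_rot: [-1.572, 0.005, -2.63]
ft_force: [0.2, -0.1, 0.6]
opening: 0.448
t: 7.55
eef_pos: [683.4, -99.1, 21.8]
tcp_rot: [-1.571, 0.006, -2.63]
ft_force: [0.2, 1.2, 4.6]
opening: 0.179
t 7.55 pos [683.4 -99.1  21.8] yaw -150.7 shift [ 0.3 -0.2 -0.3] turn [ 0.  -0.2 -0.3] F [0.2 1.2 4.6] op 0.179
```

```bash
python3 -m crank '[[0,-20,0,0,0,0],[0,-60,0,0,0,0],[0,-100,0,0,0,0],[0,-108,0,0,0,0]]';python3 - <<'E'
from h import *
go(600.5,249.4,130,-77.2)
E
```

```text
t: 7.95
eef_pos: [684.6, -99.8, 135.0]
tcp_rot: [-1.566, 0.011, -2.63]
ft_force: [0.4, -0.4, -0.6]
opening: 0.185
t 7.95 pos [684.6 -99.8 135. ] yaw -150.7 shift [ -97.6    4.5 -345.7] turn [ -0.6 -73.5  -0.4] F [ 0.4 -0.4 -0.6] op 0.185
```

```bash
python3 -m crank '[[-98,0,-346,0,-73,0],[-98,0,-346,0,-73,0],[-98,0,-346,0,-73,0],[-98,0,-346,0,-73,0],[-98,0,-346,0,-73,0]]';python3 - <<'E'
from h import *
go(600.5,249.4,130,-77.2)
E
```

```text
t: 8.45
eef_pos: [624.6, 145.6, 132.6]
tcp_rot: [-1.563, 0.003, -1.874]
ft_force: [0.4, -0.4, -1.4]
opening: 0.184
t 8.45 pos [624.6 145.6 132.6] yaw -107.4 shift [-91.9   2.5 -54. ] turn [ -0.5 -30.2  -0.1] F [ 0.4 -0.4 -1.4] op 0.184
```

```bash
python3 -m crank '[[-92,0,-54,0,-30,0],[-92,0,-54,0,-30,0],[-92,0,-54,0,-30,0],[-92,0,-54,0,-30,0],[-92,0,-54,0,-30,0]]';python3 -m crank '[[0,0,0,0,0,0]]';python3 - <<'E'
from h import *
go(600.5,249.4,29,-77.2)
c=vision.calibration("wrist");im,d=vision.read_camera("wrist");cv2.imwrite("pics/w4.png",im)
print(proj(c,[(621.5,158,22),(600.3,249.4,22),(508.5,228.3,22),(529,137,22)]))
E
```

```text
t: 8.95
eef_pos: [600.0, 250.1, 132.0]
tcp_rot: [-1.563, -0.001, -1.348]
ft_force: [0.4, 0.6, -1.6]
opening: 0.183
t: 9.05
eef_pos: [599.9, 249.8, 131.6]
tcp_rot: [-1.564, -0.001, -1.351]
ft_force: [1.0, 0.7, -2.7]
opening: 0.187
t 9.05 pos [599.9 249.8 131.6] yaw -77.4 shift [  0.5 102.6  -0.2] turn [-0.4 -0.2  0.1] F [ 1.   0.7 -2.7] op 0.187
[[418.08899868 199.36239245]
 [321.09881833 200.07378861]
 [321.60410838 287.85563309]
 [411.24033956 287.71406841]]
```

View pics/w4.png

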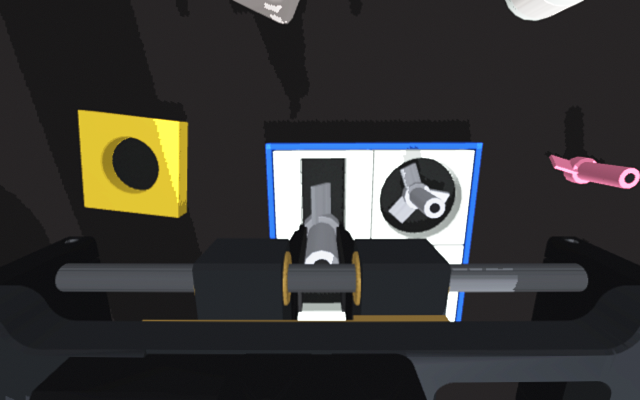

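In the wrist picture the slot spans columns 302–346 (centre 324, predicted 321) and the paddle blade at 320 lies along it. I shift 2 mm to the right and lower.

```bash
python3 -m crank '[[2,40,0,0,0,0],[2,75,0,0,0,0],[2,90,0,0,0,0],[2,93,0,0,0,0],[2,93,0,0,0,0]]';python3 - <<'E'
from h import *
go(601,247.5,28.9,-77.2)
E
```

```text
t: 9.6
eef_pos: [601.4, 247.8, 39.1]
tcp_rot: [-1.564, -0.001, -1.352]
ft_force: [0.6, -0.4, -0.7]
opening: 0.183
t 9.60 pos [601.4 247.8  39.1] yaw -77.5 shift [ 0.2 10.2 -0.5] turn [-0.4 -0.3  0.1] F [ 0.6 -0.4 -0.7] op 0.183
```

```bash
python3 -m crank '[[0,5,0,0,0,0],[0,8,0,0,0,0],[0,10,0,0,0,0],[0,11,0,0,0,0],[0,11,0,0,0,0]]';python3 - <<'E'
from h import *
go(601,247.5,28.9,-77.2)
E
```

```text
t: 10.1
eef_pos: [601.7, 247.8, 28.8]
tcp_rot: [-1.563, -0.001, -1.352]
ft_force: [-0.2, -0.9, 2.0]
opening: 0.186
t 10.10 pos [601.7 247.8  28.8] yaw -77.5 shift [ 0.2 -0.1 -0.7] turn [-0.5 -0.3  0.1] F [-0.2 -0.9  2. ] op 0.186
```

```bash
python3 -m crank '[[0,0,0,0,0,0],[0,0,0,0,0,0],[0,0,0,0,0,0],[0,0,0,0,0,0]]' 0.45;  python3 -m crank '[[0,-20,0,0,0,0],[0,-60,0,0,0,0],[0,-100,0,0,0,0],[0,-105,0,0,0,0]]';python3 - <<'E'
from h import *
go(553,-286.8,130,-130)
E
```

```text
t: 10.5
eef_pos: [601.7, 247.8, 28.8]
tcp_rot: [-1.563, -0.001, -1.352]
ft_force: [0.6, -0.1, 0.1]
opening: 0.434
t: 10.9
eef_pos: [602.6, 248.4, 138.6]
tcp_rot: [-1.556, -0.0, -1.352]
ft_force: [0.1, 0.8, -0.1]
opening: 0.449
t 10.90 pos [602.6 248.4 138.6] yaw -77.4 shift [ 511.6    6.3 -164.8] turn [-0.8 52.5 -0.4] F [ 0.1  0.8 -0.1] op 0.449
```

```bash
python3 -m crank '[[512,0,-165,-0.8,52,0],[512,0,-165,-0.8,52,0],[512,0,-165,-0.8,52,0],[512,0,-165,-0.8,52,0],[512,0,-165,-0.8,52,0]]' 0.6;python3 - <<'E'
from h import *
go(553,-286.8,130,-130)
im,d=vision.read_camera("scene");cv2.imwrite("pics/s5.png",im[150:280,310:440].repeat(4,0).repeat(4,1))
E
```

```text
t: 11.4
eef_pos: [577.9, -3.0, 134.5]
tcp_rot: [-1.572, 0.005, -2.108]
ft_force: [0.6, -0.6, 0.6]
opening: 0.601
t 11.40 pos [577.9  -3.  134.5] yaw -120.8 shift [256.6   3.  123.8] turn [ 0.1  9.2 -0.3] F [ 0.6 -0.6  0.6] op 0.601
```

View pics/s5.png

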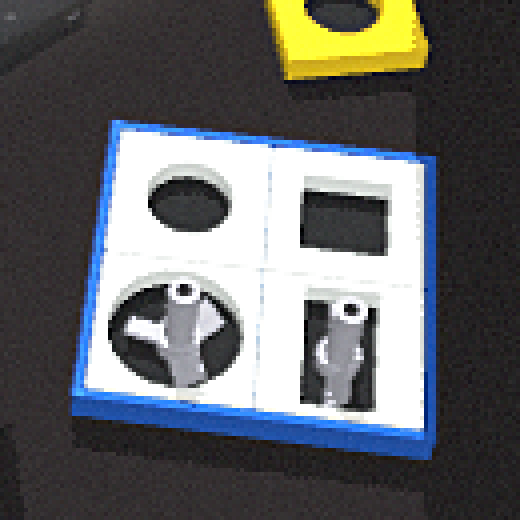

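The scene crop shows the propeller and the paddle upright in their pockets. Next is the clamp block.

```bash
python3 -m crank '[[257,0,124,0,9,0],[257,0,124,0,9,0],[257,0,124,0,9,0],[257,0,124,0,9,0],[257,0,124,0,9,0]]';python3 - <<'E'
from h import *
go(553,-286.8,130,-130)
E
```

```text
t: 11.95
eef_pos: [552.7, -251.8, 133.1]
tcp_rot: [-1.572, 0.004, -2.278]
ft_force: [1.2, -0.9, 0.3]
opening: 0.598
t 11.95 pos [ 552.7 -251.8  133.1] yaw -130.5 shift [26.4  3.  22.9] turn [ 0.1 -0.5 -0.2] F [ 1.2 -0.9  0.3] op 0.598
```

```bash
python3 -m crank '[[26,0,23,0,-0.5,0],[26,0,23,0,-0.5,0],[26,0,23,0,-0.5,0]]';python3 - <<'E'
from h import *
go(553,-286.8,21,-130)
c=vision.calibration("wrist");im,d=vision.read_camera("wrist");cv2.imwrite("pics/w6.png",im)
print(proj(c,[(553,-286.8,54),(571.4,-302.2,38),(534.6,-271.4,38)]))
E
```

```text
t: 12.25
eef_pos: [552.8, -286.9, 132.2]
tcp_rot: [-1.574, 0.004, -2.27]
ft_force: [0.9, 0.2, -0.8]
opening: 0.601
t 12.25 pos [ 552.8 -286.9  132.2] yaw -130.1 shift [  0.2 111.2   0.4] turn [ 0.2 -0.1 -0.2] F [ 0.9  0.2 -0.8] op 0.601
[[321.96465668 208.03366157]
 [321.96439327 177.41026524]
 [322.03402181 228.06980468]]
```

View pics/w6.png

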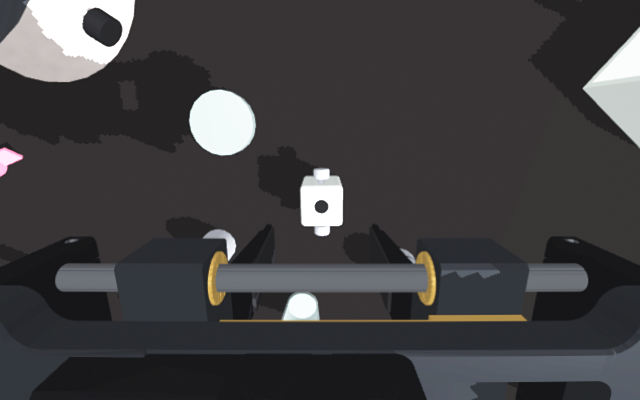

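The block with both thumbscrews is centred at (321,203) and square to the jaws. Lowering and gripping.

```bash
python3 -m crank '[[0,40,0,0,0,0],[0,75,0,0,0,0],[0,100,0,0,0,0],[0,111,0,0,0,0],[0,111,0,0,0,0]]';python3 -m crank '[[0,0,0,0,0,0],[0,0,0,0,0,0],[0,0,0,0,0,0],[0,0,0,0,0,0]]' 0;python3 - <<'E'
from h import *
go(508.5,228,130,-77.2)
E
```

```text
t: 12.8
eef_pos: [552.9, -284.0, 20.3]
tcp_rot: [-1.576, 0.004, -2.268]
ft_force: [-0.7, -0.4, 0.7]
opening: 0.601
t: 13.2
eef_pos: [553.2, -284.3, 21.5]
tcp_rot: [-1.574, 0.004, -2.268]
ft_force: [0.1, 0.1, 6.1]
opening: 0.377
t 13.20 pos [ 553.2 -284.3   21.5] yaw -129.9 shift [-364.6 -105.9 -363.5] turn [  0.1 -52.7  -0.3] F [0.1 0.1 6.1] op 0.377
```

```bash
python3 -m crank '[[0,-20,0,0,0,0],[0,-60,0,0,0,0],[0,-100,0,0,0,0],[0,-112,0,0,0,0]]';python3 - <<'E'
from h import *
go(507.5,227.5,130,-77.2)
E
```

```text
t: 13.6
eef_pos: [554.4, -285.7, 137.7]
tcp_rot: [-1.568, 0.004, -2.268]
ft_force: [-0.4, -0.2, -1.9]
opening: 0.376
t 13.60 pos [ 554.4 -285.7  137.7] yaw -129.9 shift [-363.4    8.5 -365.4] turn [ -0.2 -52.7  -0.2] F [-0.4 -0.2 -1.9] op 0.376
```

```bash
python3 -m crank '[[-363,0,-365,0,-53,0],[-363,0,-365,0,-53,0],[-363,0,-365,0,-53,0],[-363,0,-365,0,-53,0],[-363,0,-365,0,-53,0]]';python3 - <<'E'
from h import *
go(507.5,227.5,130,-77.2)
E
```

```text
t: 14.1
eef_pos: [530.1, -34.1, 135.4]
tcp_rot: [-1.568, 0.002, -1.512]
ft_force: [1.5, 0.1, -1.7]
opening: 0.378
t 14.10 pos [530.1 -34.1 135.4] yaw -86.6 shift [-262.5    6.    -7.3] turn [-0.2 -9.4 -0.1] F [ 1.5  0.1 -1.7] op 0.378
```

```bash
python3 -m crank '[[-262,0,-7,0,-9,0],[-262,0,-7,0,-9,0],[-262,0,-7,0,-9,0],[-262,0,-7,0,-9,0],[-262,0,-7,0,-9,0]]';python3 - <<'E'
from h import *
go(507.5,227.5,130,-77.2)
E
```

```text
t: 14.6
eef_pos: [508.2, 215.0, 135.5]
tcp_rot: [-1.568, 0.002, -1.355]
ft_force: [0.6, 0.2, -1.4]
opening: 0.379
t 14.60 pos [508.2 215.  135.5] yaw -77.6 shift [-12.3   5.5   2. ] turn [-0.2 -0.4 -0.1] F [ 0.6  0.2 -1.4] op 0.379
```

```bash
python3 -m crank '[[-12,0,2,0,0,0],[-12,0,2,0,0,0],[-12,0,2,0,0,0]]';python3 - <<'E'
from h import *
go(507.5,227.5,28.7,-77.2)
c=vision.calibration("wrist");im,d=vision.read_camera("wrist");cv2.imwrite("pics/w7.png",im)
print(proj(c,[(621.5,158,22),(600.3,249.4,22),(508.5,228.3,22),(529,137,22)]))
im,d=vision.read_camera("scene");cv2.imwrite("pics/s7.png",im[120:280,290:450].repeat(3,0).repeat(3,1))
E
```

```text
t: 14.9
eef_pos: [507.3, 226.6, 135.0]
tcp_rot: [-1.569, 0.001, -1.355]
ft_force: [-0.3, -0.3, -1.5]
opening: 0.378
t 14.90 pos [507.3 226.6 135. ] yaw -77.6 shift [ -0.7 106.3   0.2] turn [-0.1 -0.4 -0.1] F [-0.3 -0.3 -1.5] op 0.378
[[422.45747992  94.64242286]
 [318.26720274  95.75216267]
 [319.3851803  197.46023395]
 [415.22353746 197.12183259]]
```

View pics/w7.png

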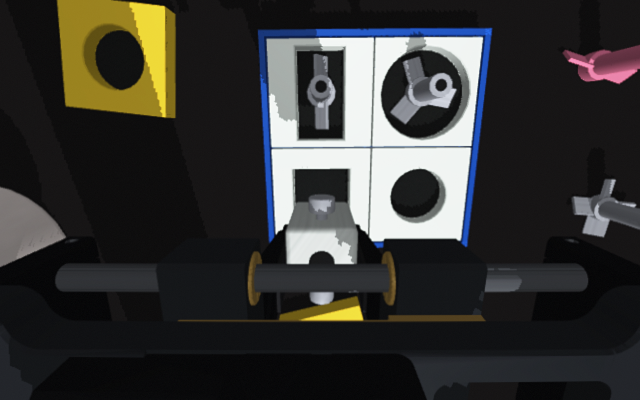

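View pics/s7.png

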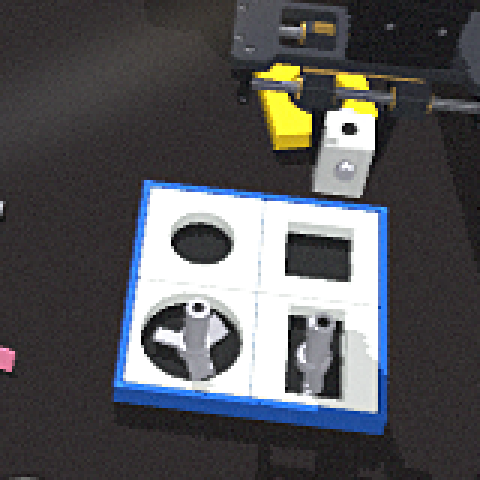

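The wrist picture shows the square pocket in columns 293–350 (centre 321.5, predicted 319) and the block centred near 320. Correcting by 2 mm and lowering.

```bash
python3 -m crank '[[2,40,0,0,0,0],[2,75,0,0,0,0],[2,92,0,0,0,0],[2,95,0,0,0,0],[2,95,0,0,0,0]]';python3 - <<'E'
from h import *
go(507.7,225.5,28.5,-77.2)
E
```

```text
t: 15.5
eef_pos: [508.6, 223.2, 40.4]
tcp_rot: [-1.569, 0.001, -1.358]
ft_force: [0.0, -0.2, -1.6]
opening: 0.373
t 15.50 pos [508.6 223.2  40.4] yaw -77.8 shift [-2.5 11.9 -0.4] turn [-0.1 -0.6 -0.1] F [ 0.  -0.2 -1.6] op 0.373
```

```bash
python3 -m crank '[[-2,5,0,0,-0.6,0],[-2,9,0,0,-0.6,0],[-2,11,0,0,-0.6,0],[-2,12,0,0,-0.6,0],[-2,12,0,0,-0.6,0]]';python3 - <<'E'
from h import *
go(507.7,225.5,28.5,-77.2)
E
```

```text
t: 16.0
eef_pos: [508.3, 225.2, 28.6]
tcp_rot: [-1.569, 0.001, -1.347]
ft_force: [1.3, -0.3, -2.0]
opening: 0.374
t 16.00 pos [508.3 225.2  28.6] yaw -77.2 shift [-0.4  0.1 -0.5] turn [-0.1 -0.  -0.1] F [ 1.3 -0.3 -2. ] op 0.374
```

```bash
python3 -m crank '[[0,1,0,0,0,0],[0,1,0,0,0,0]]'; python3 -m crank '[[0,0,0,0,0,0],[0,0,0,0,0,0],[0,0,0,0,0,0],[0,0,0,0,0,0]]' 0.55;  python3 -m crank '[[0,-20,0,0,0,0],[0,-60,0,0,0,0],[0,-100,0,0,0,0],[0,-105,0,0,0,0]]';python3 - <<'E'
from h import *
go(438.6,-298.2,130,-77.2)
E
```

```text
t: 16.2
eef_pos: [508.4, 225.2, 28.4]
tcp_rot: [-1.568, 0.001, -1.347]
ft_force: [-2.1, -1.5, 9.6]
opening: 0.379
t: 16.6
eef_pos: [508.4, 225.2, 28.4]
tcp_rot: [-1.568, 0.001, -1.347]
ft_force: [-0.3, -0.7, -0.6]
opening: 0.546
t: 17.0
eef_pos: [509.8, 225.6, 137.5]
tcp_rot: [-1.562, 0.002, -1.347]
ft_force: [0.2, -0.1, 0.3]
opening: 0.551
t 17.00 pos [509.8 225.6 137.5] yaw -77.2 shift [ 495.     4.9 -185.6] turn [-0.5  0.  -0.1] F [ 0.2 -0.1  0.3] op 0.551
```

```bash
python3 -m crank '[[495,0,-186,-0.5,0,0],[495,0,-186,-0.5,0,0],[495,0,-186,-0.5,0,0],[495,0,-186,-0.5,0,0],[495,0,-186,-0.5,0,0]]';python3 - <<'E'
from h import *
go(438.6,-298.2,130,-77.2)
E
```

```text
t: 17.5
eef_pos: [474.3, -24.5, 133.7]
tcp_rot: [-1.571, 0.002, -1.347]
ft_force: [1.3, 0.8, 0.1]
opening: 0.55
t 17.50 pos [474.3 -24.5 133.7] yaw -77.2 shift [259.    3.2 -95.6] turn [ 0.   0.  -0.1] F [1.3 0.8 0.1] op 0.550
```

```bash
python3 -m crank '[[259,0,-96,0,0,0],[259,0,-96,0,0,0],[259,0,-96,0,0,0],[259,0,-96,0,0,0],[259,0,-96,0,0,0]]';python3 -m crank '[[259,0,-96,0,0,0]]' >/dev/null
python3 - <<'E'
from h import *
go(438.6,-298.2,130,-77.2)
E
```

```text
t: 18.0
eef_pos: [441.1, -272.5, 132.8]
tcp_rot: [-1.571, 0.002, -1.347]
ft_force: [1.2, 0.4, 0.1]
opening: 0.549
t 18.10 pos [ 434.4 -322.1  132.5] yaw -77.2 shift [-22.4   2.6   9.4] turn [ 0.   0.  -0.2] F [1.1 1.3 0.3] op 0.548
```

That extra row was measured from the new start, so it overshot by about 50 mm in free air. Coming back now.

```bash
python3 -m crank '[[-22,0,9,0,0,0],[-22,0,9,0,0,0],[-22,0,9,0,0,0],[-22,0,9,0,0,0]]'
python3 - <<'E'
from h import *
go(438.6,-298.2,20,-77.2)
c=vision.calibration("wrist");im,d=vision.read_camera("wrist");cv2.imwrite("pics/w8.png",im)
print(proj(c,[(438.6,-298.2,58),(438.6,-298.2,0)]))
im,d=vision.read_camera("scene");cv2.imwrite("pics/s8.png",im[150:280,310:440].repeat(4,0).repeat(4,1))
E
```

```text
t: 18.5
eef_pos: [438.6, -298.3, 132.6]
tcp_rot: [-1.571, 0.003, -1.346]
ft_force: [-0.5, -0.3, 1.3]
opening: 0.548
t 18.50 pos [ 438.6 -298.3  132.6] yaw -77.1 shift [  0.3 112.6   0. ] turn [ 0.   0.1 -0.2] F [-0.5 -0.3  1.3] op 0.548
[[320.79211596 209.5077072 ]
 [321.06663903 194.24367047]]
```

View pics/w8.png

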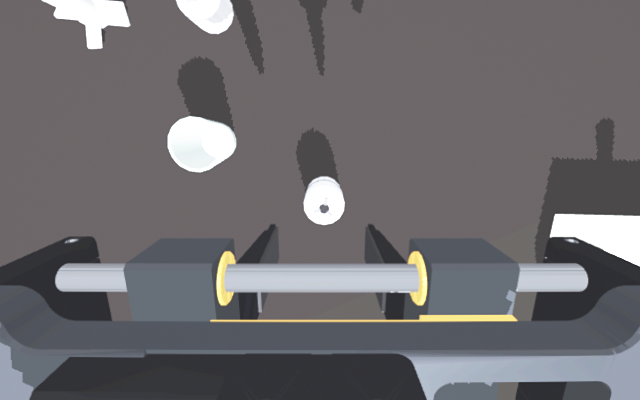

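View pics/s8.png

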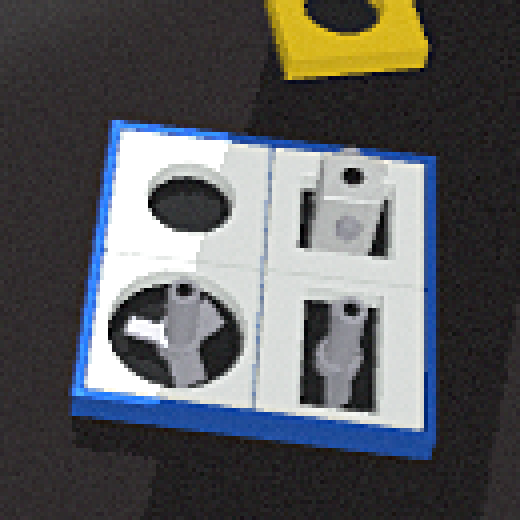

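The scene crop shows the block standing in the square pocket. The wrist picture shows the chuck with its nose at (324,209), 3 px right of predicted. The glass is at (200,145) and the weight at (207,8), both clear. Lowering with 2 mm of correction.

```bash
python3 -m crank '[[2,40,0,0,0,0],[2,75,0,0,0,0],[2,100,0,0,0,0],[2,112,0,0,0,0],[2,112,0,0,0,0]]';python3 -m crank '[[0,0,0,0,0,0],[0,0,0,0,0,0],[0,0,0,0,0,0],[0,0,0,0,0,0]]' 0;python3 - <<'E'
from h import *
go(529.3,135.3,130,-77.2)
E
```

```text
t: 19.1
eef_pos: [438.8, -299.5, 19.7]
tcp_rot: [-1.573, 0.004, -1.346]
ft_force: [-1.1, 0.5, -0.1]
opening: 0.548
t: 19.5
eef_pos: [439.2, -299.8, 20.7]
tcp_rot: [-1.571, 0.003, -1.346]
ft_force: [-0.3, 0.2, 8.3]
opening: 0.371
t 19.50 pos [ 439.2 -299.8   20.7] yaw -77.1 shift [-404.3 -108.2  184.9] turn [ 0.   0.1 -0.2] F [-0.3  0.2  8.3] op 0.371
```

```bash
python3 -m crank '[[0,-20,0,0,0,0],[0,-60,0,0,0,0],[0,-100,0,0,0,0],[0,-116,0,0,0,0]]';python3 - <<'E'
from h import *
go(529.3,135.3,135,-77.2)
E
```

```text
t: 19.9
eef_pos: [440.0, -300.7, 140.3]
tcp_rot: [-1.569, -0.001, -1.346]
ft_force: [0.9, 0.6, -3.6]
opening: 0.369
t 19.90 pos [ 440.  -300.7  140.3] yaw -77.1 shift [-405.     5.4  184.4] turn [-0.1  0.1  0. ] F [ 0.9  0.6 -3.6] op 0.369
```

```bash
python3 -m crank '[[-405,0,184,0,0,0],[-405,0,184,0,0,0],[-405,0,184,0,0,0],[-405,0,184,0,0,0],[-405,0,184,0,0,0]]';python3 - <<'E'
from h import *
go(529.3,135.3,135,-77.2)
E
```

```text
t: 20.4
eef_pos: [489.6, -53.4, 139.1]
tcp_rot: [-1.569, -0.001, -1.346]
ft_force: [1.2, -1.0, -3.0]
opening: 0.375
t 20.40 pos [489.6 -53.4 139.1] yaw -77.1 shift [-175.1    4.2   80.7] turn [-0.1  0.1  0. ] F [ 1.2 -1.  -3. ] op 0.375
```

```bash
python3 -m crank '[[-175,0,81,0,0,0],[-175,0,81,0,0,0],[-175,0,81,0,0,0],[-175,0,81,0,0,0],[-175,0,81,0,0,0]]';python3 - <<'E'
from h import *
go(529.3,135.3,27.7,-77.2)
c=vision.calibration("wrist");im,d=vision.read_camera("wrist");cv2.imwrite("pics/w9.png",im)
print(proj(c,[(529,137,22)]))
E
```

```text
t: 20.9
eef_pos: [529.9, 139.8, 139.4]
tcp_rot: [-1.567, -0.0, -1.341]
ft_force: [-0.2, 0.0, -3.4]
opening: 0.37
t 20.90 pos [529.9 139.8 139.4] yaw -76.9 shift [  4.2 111.6  -2. ] turn [-0.2  0.3  0. ] F [-0.2  0.  -3.4] op 0.370
[[323.14424043 199.60984127]]
```

View pics/w9.png

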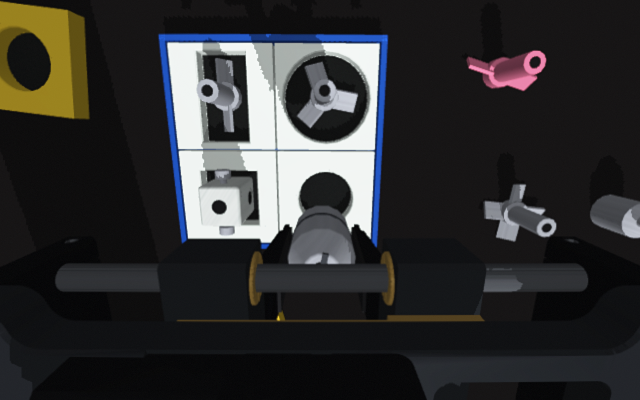

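The small round pocket spans columns 300–353 (centre 326), and the other three parts stand in place. Lowering the chuck.

```bash
python3 -m crank '[[4,40,-2,0,0,0],[4,75,-2,0,0,0],[4,96,-2,0,0,0],[4,100,-2,0,0,0],[4,100,-2,0,0,0]]';python3 - <<'E'
from h import *
go(529.3,135.3,27.7,-77.2)
E
```

```text
t: 21.45
eef_pos: [528.4, 132.4, 39.2]
tcp_rot: [-1.569, -0.001, -1.343]
ft_force: [0.6, -0.1, -3.1]
opening: 0.369
t 21.45 pos [528.4 132.4  39.2] yaw -77.0 shift [-2.7 11.5  1.5] turn [-0.1  0.2  0. ] F [ 0.6 -0.1 -3.1] op 0.369
```

```bash
python3 -m crank '[[-3,5,1,0,0,0],[-3,9,1,0,0,0],[-3,11,1,0,0,0],[-3,12,1,0,0,0],[-3,12,1,0,0,0]]';python3 -m crank '[[0,1,0,0,0,0],[0,1,0,0,0,0]]';python3 - <<'E'
from h import *
go(529.3,135.3,27.7,-77.2)
E
```

```text
t: 21.95
eef_pos: [528.9, 135.6, 27.8]
tcp_rot: [-1.569, -0.001, -1.343]
ft_force: [-1.5, -0.8, 2.9]
opening: 0.366
t: 22.15
eef_pos: [528.9, 135.6, 27.7]
tcp_rot: [-1.568, -0.001, -1.343]
ft_force: [-4.1, -1.4, 9.4]
opening: 0.37
t 22.15 pos [528.9 135.6  27.7] yaw -76.9 shift [0.3 0.  0.3] turn [-0.2  0.3  0.1] F [-4.1 -1.4  9.4] op 0.370
```

```bash
python3 -m crank '[[0,0,0,0,0,0],[0,0,0,0,0,0],[0,0,0,0,0,0],[0,0,0,0,0,0]]' 0.55;  python3 -m crank '[[0,-20,0,0,0,0],[0,-60,0,0,0,0],[0,-100,0,0,0,0],[0,-150,0,0,0,0],[0,-160,0,0,0,0]]'; python3 -m crank '[[160,-30,-60,0,0,0],[160,-30,-60,0,0,0],[160,-30,-60,0,0,0],[160,-30,-60,0,0,0],[160,-30,-60,0,0,0]]'
python3 - <<'E'
from h import *
im,d=vision.read_camera("scene");cv2.imwrite("pics/s10.png",cv2.resize(im[100:280,170:440],None,fx=2.9,fy=2.9,interpolation=cv2.INTER_CUBIC))
im,d=vision.read_camera("top");cv2.imwrite("pics/t10.png",cv2.resize(im[140:270,210:480],None,fx=2.9,fy=2.9,interpolation=cv2.INTER_CUBIC))
E
```

```text
t: 22.55
eef_pos: [529.0, 135.6, 27.7]
tcp_rot: [-1.568, -0.001, -1.343]
ft_force: [-0.5, -0.9, -0.4]
opening: 0.546
t: 23.05
eef_pos: [530.2, 135.9, 192.6]
tcp_rot: [-1.561, -0.002, -1.343]
ft_force: [0.1, 0.4, 0.1]
opening: 0.549
t: 23.55
eef_pos: [507.5, -36.1, 222.4]
tcp_rot: [-1.56, -0.002, -1.346]
ft_force: [-0.0, -0.0, 0.2]
opening: 0.55
```

View pics/s10.png

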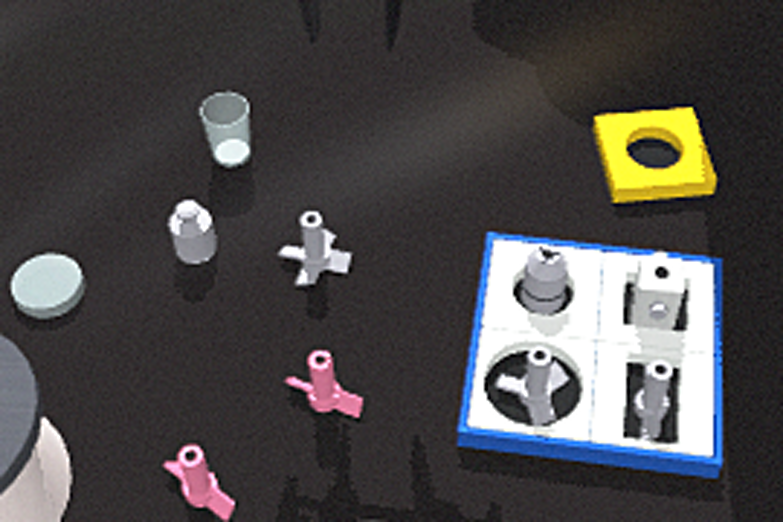

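View pics/t10.png

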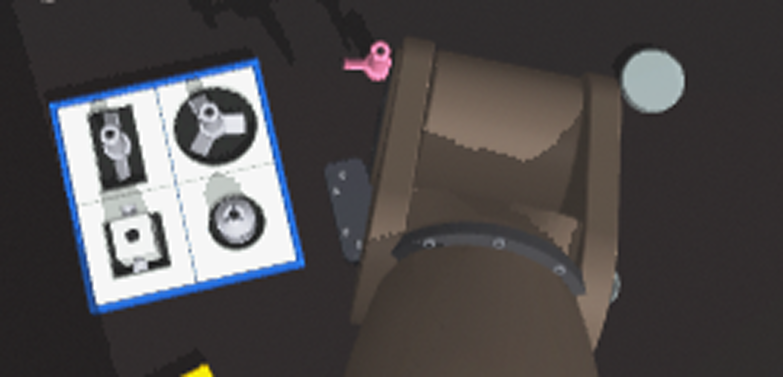

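Both views show all four parts upright in their pockets. The look-alikes have not moved. A quick height check on the tops before handing in.

Run:
```python
from h import *
np.set_printoptions(precision=1,suppress=True)
ct,cs=vision.calibration("top"),vision.calibration("scene")
T=np.array([(208,116),(112,136),(133,236),(235,214)])/2.9+[210,140]-.33
S=np.array([(540,356),(658,370),(661,272),(546,254)])/2.9+[170,100]-.33
for n,r in zip(["prop3 63","paddle 63","boss 61","chuck 65"],tri(ct,T,cs,S)):print(n,r)
job.job_done()
```

```text
prop3 63 [619.5 160.7  57.    1.5]
paddle 63 [600.4 247.7  58.1   0.2]
boss 61 [508.9 226.3  59.4   0.2]
chuck 65 [528.1 135.4  64.    0.4]
the job is handed in; nothing more can be done
```

The kit is packed in the order asked and handed in at about 24 s of the 99 s allowed. The propeller is in the large round pocket, the paddle in the long slot, the clamp block in the square pocket and the chuck in the small round one.

**Final views:** the scene and top pictures show all four parts upright in their pockets, with the arm withdrawn to 220 mm. The scene view shows the four-blade propeller and the balance weight standing where they were. The arm hid both of them from the top camera.

**Heights:** I measured where the top of each part ended up from two views. The clamp block and chuck agreed with the expected height to 1–2 mm. The three-blade propeller and the paddle read 5–6 mm low (57 and 58 mm against 63). That is the opposite of sitting raised on a pocket edge. I put it down to hand-picked pixels at about 2.7 mm each, and I did not measure it again.

**Wrist force:** my readings never passed about 12 N.

**Slips and small disagreements:** one extra row overshot by about 50 mm in free air before the chuck grasp, and I corrected it. The wrist camera put the slot, square and small round pockets 2–3 mm from my first estimate, so I adjusted for that before lowering each part.

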